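# Load the snake-egg incubator and set its thermostat wheel

### The job

Put this evening's clutch in the incubator: open its drawer fully, stand every egg box from the carry tray flat on the drawer's floor, and lay with them the temperature logger (the white stick with a dark screen and a red button) from the parts crate, screen up. Then push the drawer fully shut, and after that turn the thermostat wheel on the incubator until its red pointer, on the far rim, stands at the middle of the green mark. Never tip or drop an egg box, leave the other parts in the crate, and do not shift anything else on the table.

Things in the scene. Friction and masses are not known exactly. Their poses are not given: they have to be found in the camera images.
- incubator: Egg incubator, fixed: black case 280 deep (x) x 500 wide (y) x 118 mm high; origin at the centre of its underside, x to its back (away from the robot), y to the robot's left, z up. Its front (x = -140 mm) holds the drawer (y -130 to +238 mm) under a 26 mm header; the right 120 mm (y -250 to -130) is the control section, with the thermostat wheel on its top.
- drawer (a joint): Incubator drawer: 0 = fully shut, grows as it slides out towards the robot (along the incubator's -x), 0.19 m = fully open (stop). It has 2 N of friction and stays where it is left. It may start up to 30 mm open.
- drawer_in (a point): Centre of the drawer's inner floor, 20 mm above the table; axes as the incubator's; moves with the drawer. Inside 190 (x) x 340 mm (y). Clear side and back walls 4 mm thick, 44 mm high over the floor; grey front panel 8 mm thick, outer face at x = -103 mm, top 72 mm over the floor. Fully open, the floor is clear of the case from the front to x = +87 mm.
- drawer_handle (a point): Middle of the drawer's handle: a horizontal brass bar about 10 mm thick and 120 mm long along y, 35 mm in front of the drawer's front face, 75 mm above the table, 43 mm below the case's top.
- wheel (a joint): Thermostat wheel, vertical axis. Its red pointer, on the rim away from the robot, reaches 55 mm from the axis over the edge of a grey scale drum. 0 = pointer straight to the incubator's back (+x); grows clockwise seen from above; stops at -1.85 and +1.85 rad. The green mark's middle is at +0.45 rad. Friction 0.12 N m; stays where it is left.
- wheel_grip (a point): Point on the wheel's axis, 169 mm above the table, where to grip. The white knurled grip is a cylinder 60 mm across, from 148 to 178 mm above the table; below it a black skirt 80 mm across, 8 mm thick, on the grey drum, 108 mm across. This frame turns with the wheel; its x axis points to the red pointer.
- wheel_pointer (a point): Tip of the wheel's red pointer, 55 mm from the wheel's axis, 143 mm above the table; turns with the wheel, on the half away from the robot.
- green_mark (a point): Middle of the green mark (11 mm wide, one scale division of 0.2 rad) on the top and back rim of the grey drum, 55 mm from the wheel's axis, 143 mm above the table, the height of the pointer's tip. Other divisions are thin white ticks; the cold end is blue, the hot end red.
- tray: Grey carry tray, fixed: 210 x 210 mm, rim 18 mm high, walls and floor 5 mm thick; origin at the centre of its underside. The egg boxes start in it.
- crate: Blue parts crate, fixed: 210 x 210 mm outside, 55 mm high, walls and floor 5 mm thick, open at the top; origin at the centre of its underside. Holds the logger among other parts.
- logger: Temperature logger: white stick 80 (x) x 28 (y) x 26 mm (z), with a dark screen and a round red button on its top; origin at the centre of its underside, z up out of the screen. 70 g.
- eggbox1: Egg box (two to four are there; None if absent), about 160 g: clear box 80 (x) x 60 mm (y) with white eggs, white lid, 48 mm high; on the lid a green grip rib 56 mm long (x), 14 mm wide (y), 18 mm high, its top 66 mm above the underside. Origin at the centre of its underside, z up.
- eggbox2: Egg box (two to four are there; None if absent), about 160 g: clear box 80 (x) x 60 mm (y) with white eggs, white lid, 48 mm high; on the lid a green grip rib 56 mm long (x), 14 mm wide (y), 18 mm high, its top 66 mm above the underside. Origin at the centre of its underside, z up.
- eggbox3: Egg box (two to four are there; None if absent), about 160 g: clear box 80 (x) x 60 mm (y) with white eggs, white lid, 48 mm high; on the lid a green grip rib 56 mm long (x), 14 mm wide (y), 18 mm high, its top 66 mm above the underside. Origin at the centre of its underside, z up.
- eggbox4: Egg box (two to four are there; None if absent), about 160 g: clear box 80 (x) x 60 mm (y) with white eggs, white lid, 48 mm high; on the lid a green grip rib 56 mm long (x), 14 mm wide (y), 18 mm high, its top 66 mm above the underside. Origin at the centre of its underside, z up.
- power_brick: Black power brick 78 x 36 x 28 mm in the crate; origin at the centre of its underside. Stays in the crate.
- vent_cover: White vent cover 80 x 30 x 20 mm with black slots in the crate; origin at the centre of its underside. Stays in the crate.
- latch: Orange latch 76 x 30 x 26 mm in the crate; origin at the centre of its underside. Stays in the crate.
- brass_knob: Round brass drawer knob, 28 mm across and 28 mm high, in the crate; origin at the centre of its underside. Stays in the crate.
- spray_bottle: White spray bottle with a blue head, 72 mm across, 180 mm high, right of the incubator; origin at the centre of its underside. Not to be moved.
- lantern: Black cordless lantern with a square foot 100 x 75 mm, about 197 mm high, on the left of the table; origin at the centre of its underside. Not to be moved.
- tongs: Steel feeding tongs, 230 mm long (along x), 30 mm wide, 12 mm high, lying on the table in front of the drawer; origin at the middle of the underside. Not to be moved.
- timer: Yellow minute timer, 60 x 60 x 22 mm, lying on the incubator's top; origin at the centre of its underside. Not to be moved.

How it is judged:
By the outcome, as a careful person would: the job done as asked, in the order asked, and still so for the second after the job is handed in, with the robot touching nothing.
Of eggbox1, eggbox2, eggbox3, eggbox4 only 2 to 4 are there at a start; the rules pass over those that are not, and their reading is None.
At some moment in a run one of eggbox1, eggbox2, eggbox3, eggbox4, logger may be knocked a few centimetres aside while the robot is not near it.
It also fails if it takes over 210 s, if anything falls off the work surface, if the arm or the gripper's body presses on something with over 40 N, if the wrist force passes 120 N, or if a joint passes its speed limit or range.

### The arm

A 6-joint arm with a two-finger parallel gripper is mounted at the origin on the work surface. World frame = base frame: x ahead of the robot, y to its left, z up, the work surface at z = 0. Lengths are in mm, angles in rad, forces in N, time in s.
With the tool pointing down it reaches from about 250 to 850 mm from the base axis. Payload 12.5 kg.
Tool frame: the origin (TCP) lies midway between the tips of the shut fingers; the grasp point (between the pads) lies 19 mm behind it (ctrl.grasp_offset is the distance from the TCP to the grasp point, in mm); z points along the fingers, y is the line along which they close (so a half turn about z gives the same grasp; the last joint's range is limited). The gripper opens to 93 mm and grips with 3 to 60 N. Pads are 15 mm wide; open, the fingers measure 128 mm over their backs; the gripper's body (75 mm by 188 mm) begins 65 mm behind the grasp point.
Start: joints at [-1.31, 0.351, 1.652, -0, 1.139, -0.085], TCP at [186.441, -517.421, 218.633] pointing down, gripper open.
Joint ranges: [-2.75, 2.75], [-0.79, 2.1], [0.01, 2.65], [-1.57, 4.71], [0.07, 3.14], [-2.87, 2.87]. Speed limits (rad/s): [2.22, 2.22, 2.79, 3.14, 3.14, 3.14].

### API

Orientations are given as a 3x3 rotation matrix whose columns are the frame's x, y, z axes.
In Python, from cell import ctrl gives the robot as it stands.
- The arm moves only by the tool carry_out, never from a script. Its arguments are lists of equal length, an entry for each row: "linear": the shift along the world's x, y, z in units of 60 mm (1.0 is 60 mm), a list of three; "spin": the turn about the world's z in rad. In form: {"linear": [[x, y, z], ...], "spin": [spin, ...]}. A call has 1 to 12 rows; each row shifts and turns the commanded pose from where the row before left it; what a row does not reach is not made up. A row lasts 1/8 s, in which the tool goes at most 62.5 mm and 10.7 degrees, less where a joint would pass 70% of its speed; a pose out of reach is approached as far as the arm can. A call is refused whole if a number of a shift passes 1 or a number of a turn 0.188, either way. A call with a gripper value outside its range is refused whole. "grip" is the opening, from 0 (shut) to 1 (fully open), set as the call begins (left out, the last holds). The fingers move at their own pace and stop on an object; "squeeze" is the grip in N (left out, the last holds). Time passes only in rows, so rows that do not move let the fingers close. It gives the time, the measured TCP pose, the force, the opening and the grip force at its end, in the units of the state.
- ctrl.state(): the state, without advancing time (a new reading comes with each control period).
- ctrl.snapshot(name): name is "scene" or "top" or "wrist"; returns the picture (420x560x3 uint8, blue, green, red); there is no depth.
- ctrl.calibration(name): a dict with "intrinsics" (3x3 intrinsics, pixels), "position" and "orientation" of the camera in the world. Camera axes: x right, y up, looking along -z (the intrinsics and any distortion apply to the point x, -y, -z); pixel columns grow to the right and rows downward; lengths in mm; the calibration is good to about 2 mm. A picture is of the moment at which its call begins: read the wrist's pose just before it. calibration takes no time and is no camera call; for the wrist camera it gives the pose at the moment of the call.
- ctrl.sign_off(): hands the job in; it is judged then, once.
The state is a dict: "time": time; "joints": joint angles; "qd": joint speeds; "joint_torque": joint torques, N m; "position": TCP position; "ee_rot": TCP orientation; "ft_force": force on the tool from outside, world axes, zero at the start; "wrist_torque": the same for the moment, N m; "opening": finger opening in mm; "grip_force": force on a finger pad.
Only numpy, scipy, OpenCV 4.12 (cv2) and the standard library are available. Lean on these libraries where they do the work, as an engineer would, in place of code of your own. Each camera call takes 0.05 s, during which the arm holds its last target. There are 200 camera calls.

## Working session

There is one attempt and no reset: what is moved stays moved. The work goes in short steps, Python scripts to look and compute and a tool call to move; the robot and the scene stay as the last step left them, time stands still between calls to the robot, and variables do not carry over. Pictures are saved under pics/ and viewed, at most 14 in all, crops included, and the job is handed in when it is done.

Besides the shell and the picture viewer there is one more tool, called after "Request:" in YAML: its name, and indented under it one key for each argument. carry_out: Moves the arm, as the interface text tells. Its arguments: {"type":"object","properties":{"linear":{"type":"array","items":{"type":"array","items":{"type":"number"}}},"spin":{"type":"array","items":{"type":"number"}},"grip":{"type":"number"},"squeeze":{"type":"number"}},"required":["linear","spin"]}

```bash
ls; mkdir -p pics
cat > h.py <<'E'
import numpy as np, cv2, sys
from cell import ctrl
def snap(n,f=None):
    c=ctrl.calibration(n); im=ctrl.snapshot(n)
    if f: cv2.imwrite('pics/'+f,im)
    return im,c
def ray(c,u,v):
    K=np.array(c['intrinsics']); d=np.linalg.inv(K)@[u,v,1.]
    d=np.array(c['orientation'])@[d[0],-d[1],-d[2]]
    return np.array(c['position'],float),d/np.linalg.norm(d)
def onz(c,u,v,z):
    p,d=ray(c,u,v); return p+d*(z-p[2])/d[2]
def tri(c1,a,c2,b):
    p,d=ray(c1,*a); q,e=ray(c2,*b)
    s=np.linalg.lstsq(np.c_[d,-e],q-p,rcond=None)[0]
    A=p+d*s[0];B=q+e*s[1]; return (A+B)/2,np.linalg.norm(A-B)
def proj(c,P):
    x=np.array(c['orientation']).T@(np.array(P,float)-c['position']); x=np.array([x[0],-x[1],-x[2]])
    u=np.array(c['intrinsics'])@x; return u[:2]/u[2]
E
python3 - <<'E'
from h import *
for n in('scene','top'):
    im,c=snap(n,n+'0.png'); print(n,c)
im,c=snap('wrist','wrist0.png');print(c)
print(ctrl.state())
E
```

```text
pics
scene {'intrinsics': array([[411.8930752 ,   0.        , 276.09523815],
       [  0.        , 411.8930752 , 214.63420052],
       [  0.        ,   0.        ,   1.        ]]), 'position': array([1040.46953817,  451.85708091, 1157.697214  ]), 'orientation': array([[-0.66807501, -0.63849384,  0.38210129],
       [ 0.74409158, -0.57455262,  0.34090616],
       [ 0.00187081,  0.51206924,  0.85894214]])}
top {'intrinsics': array([[487.73824914,   0.        , 279.56042563],
       [  0.        , 487.73824914, 210.94486453],
       [  0.        ,   0.        ,   1.        ]]), 'position': array([ 415.02412211,   58.70871741, 1446.68486526]), 'orientation': array([[-0.01145812,  0.994139  , -0.10750048],
       [-0.9998268 , -0.01296728, -0.01335013],
       [-0.01466587,  0.1073289 ,  0.9941154 ]])}
{'intrinsics': array([[308.66260327,   0.        , 283.52428674],
       [  0.        , 308.66260327, 211.70365607],
       [  0.        ,   0.        ,   1.        ]]), 'position': array([ 250.50896105, -493.11056268,  384.39351619]), 'orientation': array([[ 3.38020367e-01,  9.12363522e-01
[... 249 characters left out ...]
 1.13907373e+00, -8.45940388e-02]), 'qd': array([ 0.00031934, -0.00284405, -0.00449595, -0.00059711,  0.00082244,
       -0.00051848]), 'joint_torque': array([ 6.65723001e-04, -4.97462654e+01, -2.85344499e+01,  6.98688976e-02,
        2.46131042e-02, -5.06439085e-05]), 'position': array([ 186.39655481, -517.21830564,  218.24007543]), 'ee_rot': array([[ 9.40801580e-01,  3.38957729e-01, -2.12010040e-04],
       [ 3.38957788e-01, -9.40801251e-01,  7.89499381e-04],
       [ 6.81476055e-05, -8.14624719e-04, -9.99999666e-01]]), 'ft_force': array([-0.79471509,  0.29507512,  0.2744412 ]), 'wrist_torque': array([ 0.0068003 , -0.00268218, -0.02498104]), 'grip_force': 0.0, 'opening': 92.92101514851626}
```

View pics/top0.png

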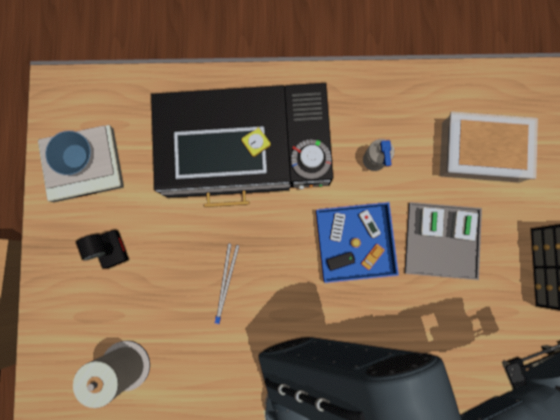

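View pics/scene0.png

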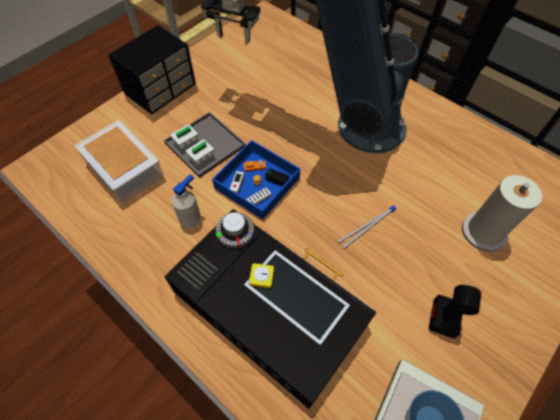

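The pictures show two egg boxes in the tray (top, about 433,221 and 466,225), the logger in the crate (370,222), the handle at (227,200), the wheel at (312,156) and the tongs at (226,283). I'll measure these next with colour masks in both views.

```bash
cat >> h.py <<'E'
def blobs(im,lo,hi,roi,amin=6):
    x0,y0,x1,y1=roi; h=cv2.cvtColor(im[y0:y1,x0:x1],cv2.COLOR_BGR2HSV)
    m=cv2.inRange(h,lo,hi) if lo[0]<=hi[0] else cv2.inRange(h,(0,)+lo[1:],hi)|cv2.inRange(h,lo,(179,)+hi[1:])
    n,l,s,c=cv2.connectedComponentsWithStats(m)
    out=[]
    for i in range(1,n):
        if s[i,4]>=amin:
            pts=np.argwhere(l==i)[:,::-1].astype(np.float32)+[x0,y0]
            r=cv2.minAreaRect(pts.astype(np.float32)); out.append((c[i]+[x0,y0],int(s[i,4]),r,pts))
    return sorted(out,key=lambda o:-o[1])
E
python3 - <<'E'
from h import *
t,ct=snap('top');s,cs=snap('scene')
def show(name,lo,hi,rt,rs,amin=6):
    for k,(im,r) in {'top':(t,rt),'scene':(s,rs)}.items():
        print(name,k,[(np.round(b[0],1).tolist(),b[1],np.round(b[2][1],1).tolist(),round(b[2][2])) for b in blobs(im,lo,hi,r,amin)[:6]])
show('rib',(45,80,40),(85,255,255),(405,200,485,280),(160,110,245,175))
show('logger white',(0,0,150),(179,60,255),(315,200,400,285),(212,140,300,215))
show('red btn',(170,110,80),(8,255,255),(315,200,400,285),(212,140,300,215),1)
show('handle',(12,90,60),(32,255,255),(195,185,255,212),(298,240,350,282),10)
show('wheelwhite',(0,0,170),(179,60,255),(285,130,335,190),(205,205,260,250))
show('green',(45,80,40),(85,255,255),(285,130,335,195),(205,205,260,250),1)
show('pointer',(170,110,80),(8,255,255),(285,130,335,195),(205,205,260,250),1)
b=[cv2.resize(t[120:290,290:490],None,fx=4,fy=4,interpolation=3)[:, :800]]
cv2.imwrite('pics/c1.png',b[0][:600])
cv2.imwrite('pics/c2.png',cv2.resize(s[100:280,150:350],None,fx=4,fy=4,interpolation=3)[:600])
E
```

```text
rib top [([467.4, 224.6], 88, [4.8, 18.2], 6), ([433.8, 221.0], 84, [4.6, 18.2], 4)]
rib scene [([182.8, 131.4], 70, [4.8, 14.8], 61), ([198.7, 147.1], 70, [4.7, 14.7], 58)]
logger white top [([337.7, 227.0], 218, [9.7, 27.5], 10), ([369.0, 222.1], 150, [27.6, 8.8], 60), ([368.8, 262.5], 17, [7.2, 2.0], 37)]
logger white scene [([259.1, 195.3], 131, [7.4, 23.0], 59), ([234.7, 185.5], 66, [7.6, 12.0], 18), ([234.1, 213.5], 27, [2.0, 13.0], 90), ([240.2, 172.8], 15, [6.7, 2.7], 27)]
red btn top [([365.7, 216.7], 3, [0.7, 1.4], 45), ([368.5, 253.5], 2, [1.4, 0.0], 135), ([373.0, 248.0], 1, [0.0, 0.0], 0)]
red btn scene [([257.0, 169.0], 7, [6.0, 0.0], 180), ([248.0, 170.0], 7, [6.0, 0.0], 180), ([264.0, 167.0], 6, [1.4, 4.2], 45), ([234.5, 185.5], 4, [1.0, 1.0], 90), ([251.5, 161.0], 2, [1.0, 0.0], 180), ([244.0, 167.0], 1, [0.0, 0.0], 0)]
handle top [([225.6, 202.3], 1093, [21.0, 59.0], 90)]
handle scene [([327.0, 257.4], 1672, [41.0, 51.0], 90)]
wheelwhite top [([311.6, 155.5], 339, [19.8, 19.8], 45)]
wheelwhite scene [([233.0, 221.3], 304, [17.0, 20.0], 90)]
green top [([317.7, 142.0], 27, [4.4, 5.7], 18), ([320.0, 184.8], 4, [1.4, 1.4], 45)]
green scene [([218.1, 234.4], 36, [5.2, 7.4], 53)]
pointer top [([295.9, 148.9], 27, [8.9, 3.1], 34)]
pointer scene [([237.7, 240.3], 29, [9.4, 3.1], 79)]
```

View pics/c1.png

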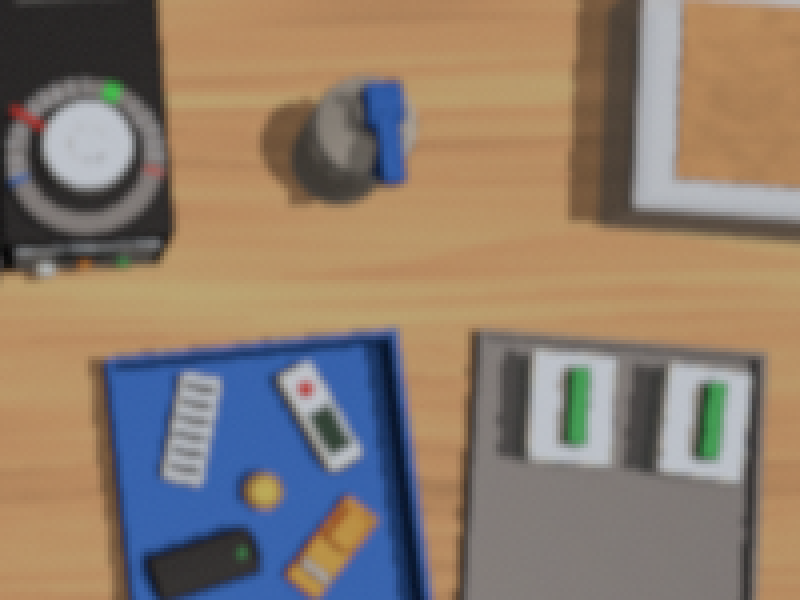

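View pics/c2.png

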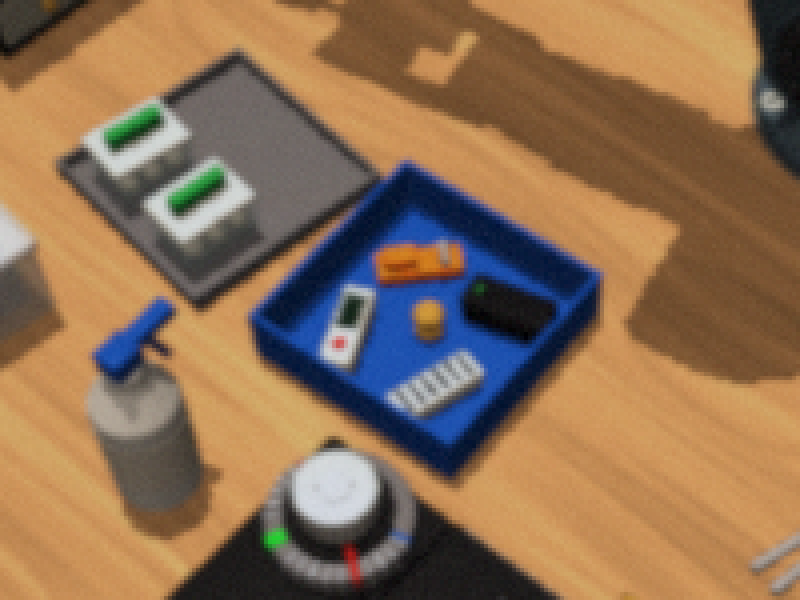

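Crops show the logger lying screen up, button end at top-view (366,217); ribs are green and clean. Wheel pointer is left of the green mark.

Run:
```python
from h import *
t,ct=snap('top');s,cs=snap('scene')
P=lambda n,a,b:print(n,*[np.round(x,1) for x in tri(ct,a,cs,b)])
P('rib1(right)',(467.4,224.6),(182.8,131.4));P('rib2',(433.8,221.0),(198.7,147.1))
P('btn',(365.7,216.7),(234.5,185.5))
P('wheel',(311.6,155.5),(233,221.3));P('green',(317.7,142),(218.1,234.4));P('ptr',(295.9,148.9),(237.7,240.3))
def ax(c,r,z):
    p=cv2.boxPoints(r[2]); 
    e=[np.linalg.norm(p[1]-p[0]),np.linalg.norm(p[2]-p[1])]
    a,b=((p[0]+p[3])/2,(p[1]+p[2])/2) if e[0]>e[1] else ((p[0]+p[1])/2,(p[2]+p[3])/2)
    A,B=onz(c,*a,z),onz(c,*b,z); v=(A-B)[:2]
    return np.round((A+B)[:2]/2,1),round(float(np.linalg.norm(v)),1),round(float(np.degrees(np.arctan2(v[1],v[0]))),1)
for b in blobs(t,(45,80,40),(85,255,255),(405,200,485,280)): print('rib top',ax(ct,b,70))
for b in blobs(s,(45,80,40),(85,255,255),(160,110,245,175)): print('rib sc',ax(cs,b,67))
b=blobs(t,(0,0,150),(179,60,255),(350,200,400,245))[0]; print('logger top',ax(ct,b,31))
# case edges (dark) in top
g=cv2.cvtColor(t,cv2.COLOR_BGR2GRAY)[70:215,140:345]
m=cv2.morphologyEx((g<75).astype(np.uint8)*255,cv2.MORPH_CLOSE,np.ones((15,15)))
cn=max(cv2.findContours(m,0,2)[0],key=cv2.contourArea); r=cv2.minAreaRect(cn)
q=cv2.boxPoints(r)+[140,70]; print(q.round(1)); print([onz(ct,*a,118)[:2].round(1) for a in q])
for (nm,a,bb) in [('handle',(225.5,204.5),None)]:
    print(onz(ct,*a,75))
cv2.imwrite('pics/c3.png',np.hstack([cv2.resize(t[180:330,195:260],None,fx=4,fy=4,interpolation=3),cv2.resize(s[190:340,280:400],None,fx=4,fy=4,interpolation=3)]))
```

```text
rib1(right) [ 519.1 -454.1   62.6] 0.6
rib2 [ 530.4 -359.6   63.1] 0.3
btn [ 548.1 -172.7   31.9] 0.5
wheel [699.  -11.  176.9] 0.4
green [744.3 -29.9 140.1] 0.7
ptr [723.8  29.4 151.3] 1.2
rib top (array([ 517.6, -450.7]), 51.6, 171.4)
rib top (array([ 529.7, -357.4]), 51.6, 173.4)
rib sc (array([ 520.7, -450.3]), 53.1, -9.2)
rib sc (array([ 531.7, -356.5]), 52.3, -6.9)
logger top (array([ 527.9, -183.9]), 79.8, 28.1)
[[148.3  92.7]
 [326.8  82.2]
 [333.1 188.6]
 [154.6 199.1]]
[array([899.4, 443.5]), array([921.5, -60.8]), array([618.6, -71.3]), array([596.1, 420.8])]
[583.74829617 230.32799322  75.        ]
```

View pics/c3.png

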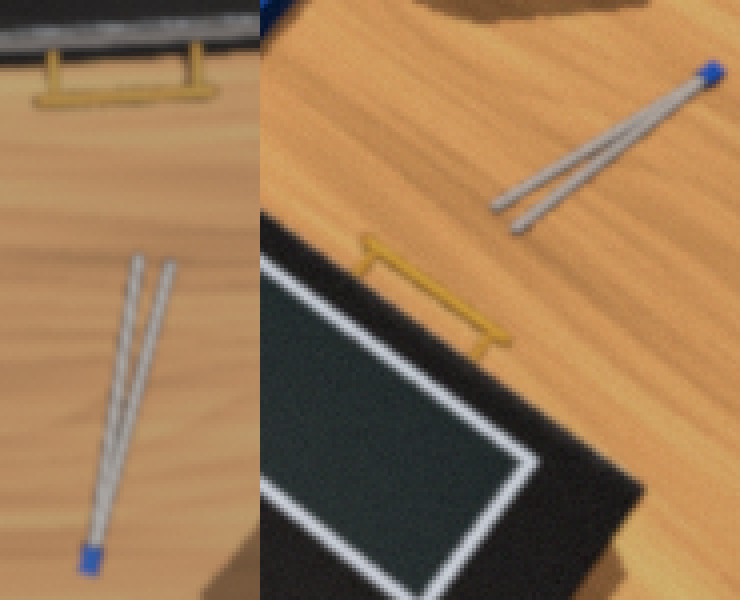

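Top crop: handle bar runs from top (203.8,205) to (248.8,203), scene (307,250) to (341.3,275.3); tongs lie in front of it, tips about 60 mm away. Moving to look at the handle from above.

Request:
carry_out:
  linear:
    - [0.44, 0.89, 0.12]
    - [0.44, 0.89, 0.12]
    - [0.44, 0.89, 0.12]
    - [0.44, 0.89, 0.12]
    - [0.44, 0.89, 0.12]
    - [0.44, 0.89, 0.12]
    - [0.44, 0.89, 0.12]
    - [0.44, 0.89, 0.12]
    - [0.44, 0.89, 0.12]
    - [0.44, 0.89, 0.12]
    - [0.44, 0.89, 0.12]
    - [0.44, 0.89, 0.12]
  spin: [0.181, 0.181, 0.181, 0.181, 0.181, 0.181, 0.181, 0, 0, 0, 0, 0]
  grip: 0.27

```text
time: 1.85
position: [503.8, 125.4, 305.4]
ee_rot: [[-0.042, 0.999, 0.0], [0.999, 0.042, -0.0], [-0.0, 0.0, -1.0]]
ft_force: [1.8, -0.5, 0.0]
opening: 24.9
grip_force: 0.0
```

Request:
carry_out:
  linear:
    - [0.45, 0.88, 0]
    - [0.44, 0.9, 0]
    - [0, 0, 0]
    - [0, 0, 0]
  spin: [0, 0, 0, 0]

```text
time: 2.35
position: [556.3, 229.9, 304.7]
ee_rot: [[-0.042, 0.999, -0.001], [0.999, 0.042, -0.0], [-0.0, -0.001, -1.0]]
ft_force: [-0.2, 0.1, 0.4]
opening: 25.2
grip_force: 0.0
```

Run:
```python
from h import *
st=ctrl.state();print(st['position'],st['opening'],st['ee_rot'][:,0])
im,c=snap('wrist','w1.png')
a,b=(203.75,205),(248.75,203)
ct=ctrl.calibration('top');cs=ctrl.calibration('scene')
print(tri(ct,(226.25,204),cs,(324.1,262.6)));A,B=onz(ct,*a,75),onz(ct,*b,75);print(A,B,np.degrees(np.arctan2(-(A-B)[0],(A-B)[1])))
```

```text
[556.32926841 229.86260304 304.71454231] 25.230882527150026 [-4.23603396e-02  9.99102307e-01 -4.26444007e-04]
(array([585.02527893, 229.50604139,  71.69640838]), np.float64(2.09302879256349))
[583.13723666 292.18325843  75.        ] [587.15980505 164.26900089  75.        ] 1.8012086034265953
```

View pics/w1.png

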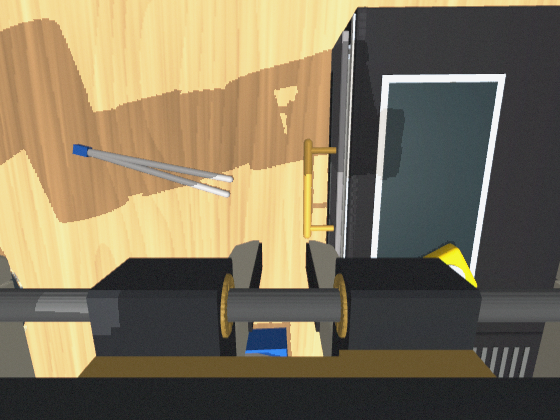

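Wrist view: the handle bar runs from (308.5,141) to (308,237), clear of the tongs, and the drawer is at or nearly shut.

Run:
```python
from h import *
c=ctrl.calibration('wrist');ct=ctrl.calibration('top');cs=ctrl.calibration('scene')
A,B=onz(c,308.5,141,75),onz(c,308,237,75);print(A,B,np.degrees(np.arctan2(-(A-B)[0],(A-B)[1])))
m=(308.3,189)
print(tri(c,m,ct,(226.25,204)),tri(c,m,cs,(324.1,262.6)))
D,E=onz(c,358,8,118),onz(c,346,258,118);print('case edge',D,E,np.degrees(np.arctan2(-(D-E)[0],(D-E)[1])))
im=cv2.imread('pics/w1.png')
h=cv2.cvtColor(im[130:250,290:330],cv2.COLOR_BGR2HSV);print(h[30,10:35].tolist())
```

```text
[585.70774195 290.24239608  75.        ] [592.68326424 163.78471813  75.        ] 3.157288441765818
(array([587.75792133, 228.71763822,  69.2025205 ]), np.float64(3.7763783113448812)) (array([588.49806997, 231.46098837,  81.3284074 ]), np.float64(1.7595494986372218))
case edge [624.35925056 424.09508555 118.        ] [636.73047427 153.14320158 118.        ] 2.6142167953902304
[[21, 108, 241], [22, 101, 242], [22, 99, 242], [17, 125, 183], [19, 149, 135], [20, 158, 158], [20, 159, 170], [20, 161, 185], [20, 166, 201], [19, 165, 189], [20, 163, 178], [19, 159, 162], [17, 124, 164], [16, 122, 188], [24, 88, 245], [25, 83, 245], [26, 81, 245], [26, 79, 245], [26, 84, 244], [26, 77, 245], [25, 85, 245], [25, 88, 245], [24, 91, 245], [24, 88, 245], [23, 95, 245]]
```

Request:
carry_out:
  linear:
    - [0.26, 0, -0.8]
    - [0.26, -0.02, -0.8]
    - [0, 0, -0.9]
    - [0, 0, -0.83]
    - [0, 0, 0]
    - [0, 0, 0]
  spin: [0, 0, 0, 0, 0, 0]

```text
time: 3.15
position: [589.0, 228.7, 107.8]
ee_rot: [[-0.041, 0.999, 0.003], [0.999, 0.041, 0.001], [0.001, 0.003, -1.0]]
ft_force: [-0.4, 0.6, 1.0]
opening: 25.2
grip_force: 0.0
```

Run:
```python
from h import *
st=ctrl.state();print(st['position'])
im,c=snap('wrist','w2.png')
s=np.array(st['position']); R=np.array(st['ee_rot'])
for P in [(588,229,75),s,s+R@[0,17,0],s+R@[0,-17,0]]: print(proj(c,P))
```

```text
[588.95608085 228.70396466 107.79531444]
[281.34674627 237.59199559]
[282.79226244 256.71038151]
[312.25902193 256.67696389]
[253.3235506  256.74380135]
```

View pics/w2.png

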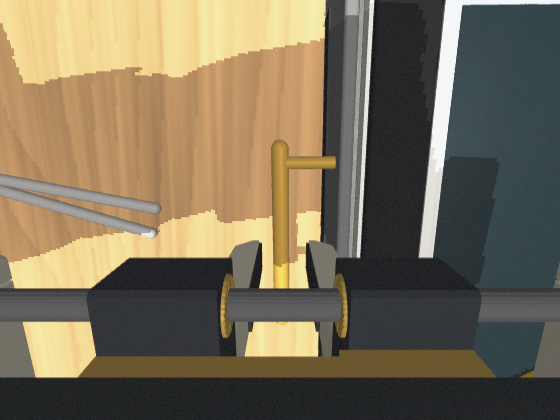

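Bar centred between the fingers (column 281). Descending and gripping.

Request:
carry_out:
  linear:
    - [0, 0, -0.4]
    - [0, 0, -0.44]
    - [0, 0, 0]
  spin: [0, 0, 0]

```text
time: 3.58
position: [587.9, 228.9, 55.5]
ee_rot: [[-0.042, 0.999, -0.0], [0.999, 0.042, -0.0], [-0.0, -0.0, -1.0]]
ft_force: [-0.3, -0.1, 0.5]
opening: 25.1
grip_force: 0.0
```

Request:
carry_out:
  linear:
    - [0, 0, 0]
    - [0, 0, 0]
    - [0, 0, 0]
    - [0, 0, 0]
  spin: [0, 0, 0, 0]
  grip: 0
  squeeze: 20

```text
time: 4.08
position: [588.6, 229.3, 56.6]
ee_rot: [[-0.042, 0.999, 0.002], [0.999, 0.042, 0.001], [0.001, 0.002, -1.0]]
ft_force: [-2.0, -1.1, 7.8]
opening: 10.3
grip_force: 20.0
```

Request:
carry_out:
  linear:
    - [-0.3, -0.013, 0]
    - [-0.375, -0.017, 0]
    - [-0.375, -0.017, 0]
    - [-0.375, -0.017, 0]
    - [-0.375, -0.017, 0]
    - [-0.375, -0.017, 0]
    - [-0.375, -0.017, 0]
    - [-0.3, -0.013, 0]
    - [0, 0, 0]
  spin: [0, 0, 0, 0, 0, 0, 0, 0, 0]

```text
time: 5.2
position: [416.7, 220.8, 56.3]
ee_rot: [[-0.043, 0.999, 0.001], [0.999, 0.043, -0.001], [-0.001, 0.001, -1.0]]
ft_force: [-2.0, -8.8, 11.8]
opening: 10.1
grip_force: 20.0
```

Request:
carry_out:
  linear:
    - [-0.15, -0.006, 0]
    - [-0.15, -0.006, 0]
    - [-0.05, 0, 0]
    - [0, 0, 0]
  spin: [0, 0, 0, 0]

```text
time: 5.7
position: [403.9, 220.6, 56.7]
ee_rot: [[-0.043, 0.999, 0.017], [0.999, 0.043, 0.003], [0.002, 0.017, -1.0]]
ft_force: [41.4, -19.7, -22.6]
opening: 15.9
grip_force: 19.9
```

Request:
carry_out:
  linear:
    - [0.08, -0.02, 0]
    - [0, 0, 0]
  spin: [0, 0]

```text
time: 5.95
position: [406.7, 220.4, 56.7]
ee_rot: [[-0.042, 0.999, 0.013], [0.999, 0.042, 0.004], [0.003, 0.013, -1.0]]
ft_force: [24.7, -3.9, -11.9]
opening: 10.2
grip_force: 20.0
```

Request:
carry_out:
  linear:
    - [0, 0, 0]
    - [0, 0, 0]
    - [0, 0, 0]
  spin: [0, 0, 0]
  grip: 0.27

```text
time: 6.32
position: [400.5, 219.4, 55.1]
ee_rot: [[-0.042, 0.999, 0.0], [0.999, 0.042, 0.0], [0.0, 0.0, -1.0]]
ft_force: [-0.4, 0.1, 0.6]
opening: 24.7
grip_force: 0.0
```

Request:
carry_out:
  linear:
    - [0.05, 0.02, 0.6]
    - [0, 0, 0.9]
    - [0, 0, 0.9]
    - [0, -0.3, 0.85]
    - [0, -0.7, 0.55]
    - [0.1, -0.95, 0.2]
    - [0.1, -0.98, 0]
    - [0.1, -0.98, 0]
    - [0.1, -0.98, 0]
    - [0.1, -0.98, 0]
    - [0.1, -0.98, 0]
    - [0.1, -0.98, 0]
  spin: [0, 0, 0, -0.1, -0.176, -0.176, -0.176, -0.176, -0.176, -0.176, -0.176, -0.176]
  grip: 0.45

```text
time: 7.82
position: [445.3, -251.0, 294.9]
ee_rot: [[0.995, 0.099, 0.0], [0.099, -0.995, 0.0], [0.0, -0.0, -1.0]]
ft_force: [1.3, 0.0, 0.2]
opening: 41.9
grip_force: 0.0
```

Request:
carry_out:
  linear:
    - [0.15, -0.95, 0]
    - [0.15, -0.9, 0]
    - [0.2, -0.75, 0]
    - [0, 0, 0]
    - [0, 0, 0]
  spin: [-0.176, -0.08, 0, 0, 0]

```text
time: 8.45
position: [475.5, -404.5, 294.6]
ee_rot: [[0.989, -0.15, -0.001], [-0.15, -0.989, 0.001], [-0.001, -0.001, -1.0]]
ft_force: [0.3, 0.4, 0.4]
opening: 41.7
grip_force: 0.0
```

```bash
cat >> h.py <<'E'
def rectax(c,r,z):
    p=cv2.boxPoints(r); p=p if np.linalg.norm(p[1]-p[0])>np.linalg.norm(p[2]-p[1]) else np.roll(p,1,0)
    a,b=(p[0]+p[3])/2,(p[1]+p[2])/2
    A,B=onz(c,*a,z),onz(c,*b,z); v=(A-B)[:2]
    return ((A+B)[:2]/2).round(1),round(float(np.linalg.norm(v)),1),round((np.degrees(np.arctan2(v[1],v[0]))+90)%180-90,1)
E
python3 - <<'E'
from h import *
st=ctrl.state();print(st['position'],st['opening'],np.degrees(np.arctan2(st['ee_rot'][1,0],st['ee_rot'][0,0])))
im,c=snap('wrist','w3.png'); t,ct=snap('top','t3.png')
for b in blobs(im,(45,80,40),(85,255,255),(0,0,560,270),60): print(b[0],b[1],b[2],rectax(c,b[2],69),rectax(c,b[2],71))
for b in blobs(t,(45,80,40),(85,255,255),(405,200,485,280)): print('top',b[0],b[1])
E
```

```text
[ 475.46939421 -404.51474773  294.5726353 ] 41.67256501294404 -8.651002497427093
[242.17992424 148.63825758] 528 ((242.2849884033203, 148.5631103515625), (45.353206634521484, 11.953557968139648), 84.95755004882812) (array([ 532.2, -359.8]), 55.3, np.float64(-5.4)) (array([ 532.2, -360.1]), 55.0, np.float64(-5.4))
[317.39257812 145.79492188] 512 ((317.5, 146.0), (44.0, 11.0), 90.0) (array([ 521.1, -452.8]), 53.5, np.float64(-7.2)) (array([ 521.2, -452.6]), 53.3, np.float64(-7.2))
[126.88793103 175.07327586] 232 ((127.12840270996094, 175.44552612304688), (24.56821632385254, 10.806486129760742), 48.57633590698242) (array([ 521.8, -209. ]), 29.4, np.float64(28.4)) (array([ 521.9, -210. ]), 29.3, np.float64(28.4))
top [433.76923077 220.65384615] 78
```

View pics/w3.png

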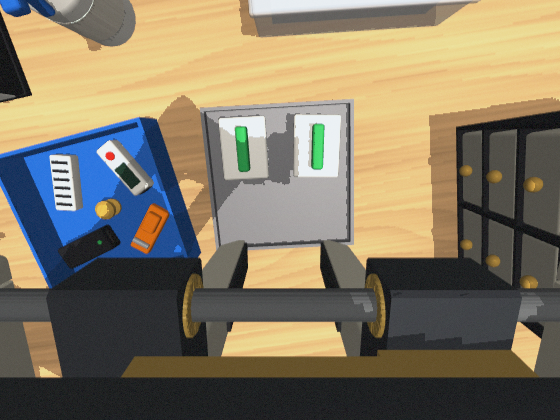

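View pics/t3.png

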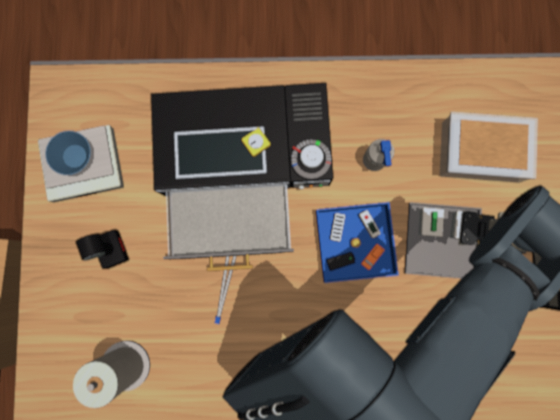

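Wrist view: ribs at (242,149) and (317,146), logger unmoved at (122,167); top view shows the drawer open with an empty floor (167–290, 187–250). Taking the right box first.

Request:
carry_out:
  linear:
    - [0.19, -0.2, -0.8]
    - [0.19, -0.2, -0.8]
    - [0.19, -0.2, -0.8]
    - [0.18, -0.19, -0.8]
    - [0, 0, -0.4]
    - [0, 0, -0.2]
    - [0, 0, -0.13]
    - [0, 0, 0]
  spin: [0.005, 0, 0, 0, 0, 0, 0, 0]

```text
time: 9.55
position: [520.9, -452.6, 59.7]
ee_rot: [[0.989, -0.145, 0.001], [-0.145, -0.989, -0.001], [0.001, 0.0, -1.0]]
ft_force: [0.1, -0.2, -0.1]
opening: 41.9
grip_force: 0.0
```

Request:
carry_out:
  linear:
    - [0, 0, 0]
    - [0, 0, 0]
    - [0, 0, 0]
    - [0, 0, 0]
  spin: [0, 0, 0, 0]
  grip: 0
  squeeze: 25

```text
time: 10.05
position: [520.7, -452.8, 59.3]
ee_rot: [[0.989, -0.146, 0.0], [-0.146, -0.989, -0.0], [0.0, 0.0, -1.0]]
ft_force: [1.2, -0.8, 1.1]
opening: 13.9
grip_force: 24.9
```

Run:
```python
from h import *
print(ctrl.state()['ft_force'])
im,c=snap('wrist','w4.png')
```

```text
[ 1.18906972 -0.76467504  1.0598406 ]
```

View pics/w4.png

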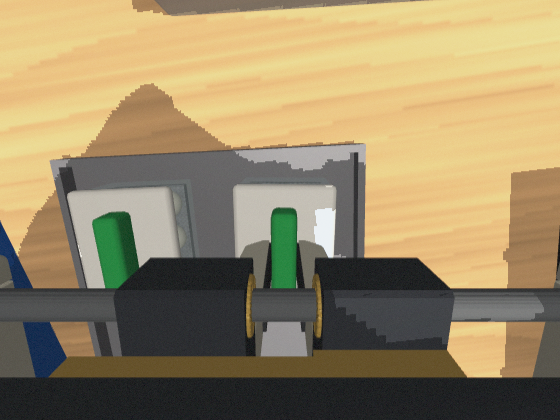

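Rib held (opening 13.9), box level. Lifting and carrying to the drawer's left part.

Request:
carry_out:
  linear:
    - [0, 0, 0.3]
    - [0, 0, 0.6]
    - [0, 0, 0.75]
    - [0, 0.1, 0.6]
    - [0, 0.3, 0]
    - [0, 0.5, 0]
    - [0, 0.75, 0]
    - [0, 0.75, 0]
    - [0, 0.75, 0]
    - [0, 0.75, 0]
    - [0, 0.75, 0]
    - [0, 0.75, 0]
  spin: [0, 0, 0, 0, 0, 0, 0, 0, 0, 0, 0, 0]

```text
time: 11.6
position: [519.3, -126.2, 192.9]
ee_rot: [[0.989, -0.145, -0.002], [-0.145, -0.989, 0.001], [-0.002, -0.001, -1.0]]
ft_force: [1.0, 0.5, -2.1]
opening: 13.7
grip_force: 24.9
```

Request:
carry_out:
  linear:
    - [0.02, 0.75, 0]
    - [0.02, 0.75, 0]
    - [0.02, 0.75, 0]
    - [0.02, 0.75, 0]
    - [0.02, 0.75, 0]
    - [0.02, 0.75, 0]
    - [0.02, 0.75, 0]
    - [0.02, 0.75, 0]
    - [0.02, 0.75, 0]
    - [0.02, 0.6, 0]
    - [0.02, 0.3, 0]
    - [0.02, 0.1, 0]
  spin: [0.02, 0.02, 0.02, 0.02, 0.02, 0.02, 0.02, 0.02, 0.02, 0.012, 0, 0]

```text
time: 13.1
position: [534.4, 336.6, 193.2]
ee_rot: [[0.999, 0.046, -0.001], [0.046, -0.999, -0.001], [-0.001, 0.001, -1.0]]
ft_force: [-0.6, -0.1, -1.8]
opening: 13.8
grip_force: 24.9
```

Run:
```python
from h import *
st=ctrl.state();print(st['position'],st['opening'],np.degrees(np.arctan2(st['ee_rot'][1,0],st['ee_rot'][0,0])))
ct=ctrl.calibration('top')
for a in [(170,190),(288,184),(168.5,255),(291,249)]: print(a,onz(ct,*a,20).round(1),onz(ct,*a,64).round(1))
im,c=snap('wrist','w5.png')
C=np.array([545.4,226.7]);y=np.radians(2.6);R=np.array([[np.cos(y),-np.sin(y)],[np.sin(y),np.cos(y)]])
for P in [(-95,170),(95,170),(-95,-170)]: print(P,proj(c,[*(C+R@P),20]))
```

```text
[534.38388813 336.63860592 193.24647087] 13.84420670615704 2.6595359572622823
(170, 190) [636.  402.1  20. ] [629.2 391.5  64. ]
(288, 184) [649.2  52.   20. ] [642.   52.2  64. ]
(168.5, 255) [444.  404.1  20. ] [443.1 393.4  64. ]
(291, 249) [457.2  45.8  20. ] [455.9  46.2  64. ]
(-95, 170) [234.29658015 269.54773299]
(95, 170) [227.11898082 100.82233238]
(-95, -170) [519.54508019 269.43270172]
```

View pics/w5.png

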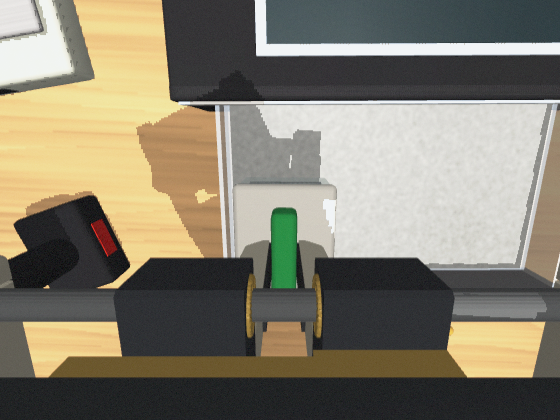

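Wrist view: drawer's left inner wall at column ~230, right at ~525, matching my model; box hangs well inside. Lowering.

Request:
carry_out:
  linear:
    - [0, 0, -0.4]
    - [0, 0, -0.6]
    - [0, 0, -0.5]
    - [0, 0, -0.3]
    - [0, 0, -0.12]
    - [0, 0, -0.04]
    - [0, 0, 0]
  spin: [0, 0, 0, 0, 0, 0, 0]

```text
time: 14.02
position: [535.5, 336.5, 77.2]
ee_rot: [[0.999, 0.046, 0.001], [0.046, -0.999, 0.001], [0.001, -0.001, -1.0]]
ft_force: [-0.8, -0.2, -1.3]
opening: 13.5
grip_force: 24.9
```

Request:
carry_out:
  linear:
    - [0, 0, -0.02]
    - [0, 0, 0]
  spin: [0, 0]

```text
time: 14.28
position: [535.1, 336.5, 75.5]
ee_rot: [[0.999, 0.046, 0.0], [0.046, -0.999, 0.0], [0.0, -0.0, -1.0]]
ft_force: [-0.1, -0.1, -2.0]
opening: 13.9
grip_force: 24.9
```

Request:
carry_out:
  linear:
    - [0, 0, -0.02]
    - [0, 0, 0]
  spin: [0, 0]

```text
time: 14.52
position: [535.1, 336.4, 74.2]
ee_rot: [[0.999, 0.046, 0.0], [0.046, -0.999, 0.0], [0.0, -0.0, -1.0]]
ft_force: [-0.2, -1.1, -0.1]
opening: 13.6
grip_force: 24.9
```

Request:
carry_out:
  linear:
    - [0, 0, -0.01]
    - [0, 0, 0]
  spin: [0, 0]

```text
time: 14.78
position: [535.3, 336.4, 74.1]
ee_rot: [[0.999, 0.046, 0.001], [0.046, -0.999, 0.0], [0.001, -0.0, -1.0]]
ft_force: [-0.9, -1.9, 5.8]
opening: 13.7
grip_force: 24.9
```

Request:
carry_out:
  linear:
    - [0, 0, 0]
    - [0, 0, 0]
    - [0, 0, 0]
    - [0, 0, 0.3]
    - [0, 0, 0.7]
    - [0, 0, 0.8]
    - [0, -0.3, 0.7]
    - [-0.06, -0.7, 0.5]
    - [-0.06, -0.95, 0.2]
    - [-0.06, -0.95, 0]
    - [-0.06, -0.95, 0]
    - [-0.06, -0.95, 0]
  spin: [0, 0, 0, 0, 0, 0, 0, 0, -0.03, -0.03, -0.03, -0.03]
  grip: 0.45

```text
time: 16.27
position: [516.7, 46.6, 266.9]
ee_rot: [[0.997, -0.075, 0.002], [-0.075, -0.997, -0.0], [0.002, -0.0, -1.0]]
ft_force: [0.9, -0.0, 0.3]
opening: 41.7
grip_force: 0.0
```

Request:
carry_out:
  linear:
    - [-0.06, -0.95, 0]
    - [-0.06, -0.95, 0]
    - [-0.06, -0.95, 0]
    - [-0.06, -0.95, 0]
    - [-0.06, -0.95, 0]
    - [-0.06, -0.9, 0]
    - [-0.06, -0.7, 0]
    - [0, -0.4, 0]
    - [0, 0, 0]
    - [0, 0, 0]
  spin: [-0.03, -0.007, 0, 0, 0, 0, 0, 0, 0, 0]

```text
time: 17.52
position: [491.9, -355.9, 266.1]
ee_rot: [[0.994, -0.111, 0.0], [-0.111, -0.994, -0.0], [0.0, 0.0, -1.0]]
ft_force: [-0.2, 0.4, -0.5]
opening: 42.2
grip_force: 0.0
```

```bash
cat > ribs.py <<'E'
from h import *
st=ctrl.state();print(st['position'],st['opening'],np.degrees(np.arctan2(st['ee_rot'][1,0],st['ee_rot'][0,0])))
im,c=snap('wrist',sys.argv[1]); t,ct=snap('top',sys.argv[1].replace('w','t'))
for b in blobs(im,(45,80,40),(85,255,255),(0,0,560,270),60): print('wrist',b[0].round(1),b[1],rectax(c,b[2],69))
for b in blobs(t,(45,80,40),(85,255,255),(140,180,485,280),8): print('top',b[0].round(1),b[1],rectax(ct,b[2],69 if b[0][0]>320 else 84))
E
python3 ribs.py w6.png
```

```text
[ 491.89172059 -355.85643482  266.09289518] 42.18340244704779 -6.3554726638722565
wrist [283.5 157.7] 565 (array([ 532.5, -359.1]), 54.0, np.float64(-6.4))
wrist [155.2 173.7] 282 (array([ 531.1, -207. ]), 29.1, np.float64(28.5))
wrist [ 5.2 93.6] 65 (array([636.4, -61.1]), 12.2, np.float64(83.6))
top [187.6 222.4] 76 (array([534.5, 334.8]), 50.8, np.float64(0.5))
top [432.8 221.6] 32 (array([ 528.6, -354.7]), 48.3, np.float64(-6.6))
top [350.  257.8] 10 (array([ 430., -119.]), 8.4, np.float64(-1.5))
```

Request:
carry_out:
  linear:
    - [0.22, -0.02, -0.7]
    - [0.22, -0.02, -0.8]
    - [0.22, -0.02, -0.8]
    - [0, 0, -0.6]
    - [0, 0, -0.35]
    - [0, 0, -0.2]
    - [0, 0, 0]
  spin: [0, 0, 0, 0, 0, 0, 0]

```text
time: 18.5
position: [531.6, -360.2, 58.8]
ee_rot: [[0.994, -0.111, 0.0], [-0.111, -0.994, -0.0], [0.0, 0.0, -1.0]]
ft_force: [0.3, -0.3, 1.4]
opening: 42.3
grip_force: 0.0
```

Request:
carry_out:
  linear:
    - [0, 0, 0]
    - [0, 0, 0]
    - [0, 0, 0]
    - [0, 0, 0]
  spin: [0, 0, 0, 0]
  grip: 0
  squeeze: 25

```text
time: 19.0
position: [531.6, -360.3, 58.8]
ee_rot: [[0.994, -0.111, 0.0], [-0.111, -0.994, -0.0], [0.0, 0.0, -1.0]]
ft_force: [-0.0, 0.8, 3.1]
opening: 13.6
grip_force: 25.0
```

Request:
carry_out:
  linear:
    - [0, 0, 0.3]
    - [0, 0, 0.6]
    - [0, 0, 0.75]
    - [0, 0.1, 0.6]
    - [0, 0.3, 0]
    - [0, 0.5, 0]
    - [0, 0.75, 0]
    - [0, 0.75, 0]
    - [0, 0.75, 0]
    - [0, 0.75, 0]
    - [0, 0.75, 0]
    - [0, 0.75, 0]
  spin: [0, 0, 0, 0, 0, 0, 0, 0, 0, 0, 0, 0]

```text
time: 20.5
position: [530.4, -34.2, 192.7]
ee_rot: [[0.994, -0.111, -0.002], [-0.111, -0.994, 0.0], [-0.002, -0.0, -1.0]]
ft_force: [0.1, -0.1, -1.0]
opening: 13.2
grip_force: 25.0
```

Request:
carry_out:
  linear:
    - [0.02, 0.75, 0]
    - [0.02, 0.75, 0]
    - [0.02, 0.75, 0]
    - [0.02, 0.75, 0]
    - [0.02, 0.75, 0]
    - [0.02, 0.6, 0]
    - [0, 0.3, 0]
    - [0, 0.2, 0]
    - [0, 0.03, 0]
    - [0, 0, 0]
  spin: [0.026, 0.026, 0.026, 0.026, 0.026, 0.027, 0, 0, 0, 0]

```text
time: 21.75
position: [538.7, 255.8, 193.4]
ee_rot: [[0.999, 0.045, -0.0], [0.045, -0.999, -0.0], [-0.0, 0.0, -1.0]]
ft_force: [0.3, -0.8, -0.7]
opening: 13.8
grip_force: 25.0
```

```bash
sed -i 's/,69))/,float(sys.argv[2])))/' ribs.py; python3 ribs.py w7.png 84
```

```text
[538.70152186 255.80692716 193.38207712] 13.758732767678204 2.5720330454129408
wrist [283.5 238.9] 1587 (array([510.3, 255.8]), 60.6, np.float64(2.5))
wrist [198.4 207.6] 1043 (array([536.5, 335.2]), 55.3, np.float64(2.0))
top [187.6 228.9] 17 (array([514.8, 336. ]), 11.3, np.float64(0.5))
```

Request:
carry_out:
  linear:
    - [0, 0, -0.4]
    - [0, 0, -0.6]
    - [0, 0, -0.5]
    - [0, 0, -0.3]
    - [0, 0, -0.12]
    - [0, 0, -0.05]
    - [0, 0, -0.01]
    - [0, 0, 0]
  spin: [0, 0, 0, 0, 0, 0, 0, 0]

```text
time: 22.85
position: [538.9, 256.7, 75.3]
ee_rot: [[0.999, 0.046, 0.001], [0.046, -0.999, 0.0], [0.001, -0.0, -1.0]]
ft_force: [-1.2, 0.6, -1.3]
opening: 13.7
grip_force: 25.0
```

Request:
carry_out:
  linear:
    - [0, 0, -0.015]
    - [0, 0, 0]
  spin: [0, 0]

```text
time: 23.1
position: [538.7, 256.7, 73.9]
ee_rot: [[0.999, 0.046, 0.0], [0.046, -0.999, 0.0], [0.0, -0.0, -1.0]]
ft_force: [0.4, -0.7, -1.6]
opening: 13.9
grip_force: 25.0
```

Request:
carry_out:
  linear:
    - [0, 0, -0.012]
    - [0, 0, 0]
  spin: [0, 0]

```text
time: 23.35
position: [539.0, 256.8, 73.8]
ee_rot: [[0.999, 0.046, 0.001], [0.046, -0.999, 0.0], [0.001, -0.0, -1.0]]
ft_force: [-0.5, 0.3, 6.3]
opening: 14.0
grip_force: 25.0
```

Request:
carry_out:
  linear:
    - [0, 0, -0.012]
    - [0, 0, 0]
  spin: [0, 0]

```text
time: 23.6
position: [539.6, 256.9, 73.8]
ee_rot: [[0.999, 0.046, 0.002], [0.046, -0.999, 0.001], [0.002, -0.001, -1.0]]
ft_force: [-1.2, -0.2, 10.9]
opening: 13.5
grip_force: 25.0
```

Request:
carry_out:
  linear:
    - [0, 0, 0]
    - [0, 0, 0]
    - [0, 0, 0]
    - [0, 0, 0.3]
    - [0, 0, 0.7]
    - [0, 0, 0.8]
    - [0, -0.3, 0.7]
    - [-0.06, -0.7, 0.5]
    - [-0.06, -0.9, 0.2]
    - [-0.06, -0.9, 0]
    - [-0.06, -0.9, 0]
    - [-0.06, -0.9, 0]
  spin: [0, 0, 0, 0, 0, 0, 0, 0.05, 0.05, 0.05, 0.05, 0.05]
  grip: 0.45

```text
time: 25.1
position: [520.3, -21.1, 265.7]
ee_rot: [[0.956, 0.293, 0.002], [0.293, -0.956, -0.0], [0.001, 0.001, -1.0]]
ft_force: [0.3, -1.0, 0.9]
opening: 42.0
grip_force: 0.0
```

Request:
carry_out:
  linear:
    - [-0.09, -0.9, 0]
    - [-0.09, -0.9, 0]
    - [-0.09, -0.7, 0]
    - [-0.1, -0.4, 0]
    - [-0.1, -0.2, 0]
    - [0, 0, 0]
    - [0, 0, 0]
  spin: [0.05, 0.05, 0.05, 0.043, 0, 0, 0]

```text
time: 25.98
position: [492.6, -204.6, 264.6]
ee_rot: [[0.883, 0.47, 0.0], [0.47, -0.883, 0.0], [0.0, 0.0, -1.0]]
ft_force: [0.2, -0.8, 0.1]
opening: 41.9
grip_force: 0.0
```

```bash
cat > log.py <<'E'
from h import *
st=ctrl.state();print(st['position'],st['opening'],np.degrees(np.arctan2(st['ee_rot'][1,0],st['ee_rot'][0,0])))
im,c=snap('wrist','w8.png'); t,ct=snap('top','t8.png')
for b in blobs(im,(165,110,80),(8,255,255),(0,0,560,260),20)[:3]: print('red',b[0].round(1),b[1],onz(c,*b[0],31).round(1))
for b in blobs(im,(0,0,130),(179,70,255),(0,0,560,260),150)[:6]: print('white',b[0].round(1),b[1],rectax(c,b[2],31))
for b in blobs(t,(45,80,40),(85,255,255),(140,180,305,280),8): print('top',b[0].round(1),b[1],rectax(ct,b[2],84))
E
python3 log.py
```

```text
[ 492.63759835 -204.60356997  264.59942123] 41.886481170998785 28.016940856928688
red [287.4 131.1] 73 [ 557.9 -174.6   31. ]
white [63.4 46.5] 11570 (array([509.3,  95.9]), 158.9, np.float64(-62.0))
white [407.7 220. ] 10076 (array([ 514.1, -398.9]), 212.2, np.float64(83.0))
white [521.7 115.6] 2836 (array([ 705.7, -419.5]), 206.0, np.float64(38.5))
white [545.1 129.2] 1824 (array([ 709.4, -450.3]), 103.3, np.float64(39.4))
white [216.6 123.8] 1198 (array([523.4, -92.4]), 78.9, np.float64(-11.8))
white [287.7 145.5] 925 (array([ 538.3, -185.2]), 78.5, np.float64(28.1))
top [187.6 222.2] 76 (array([534.5, 334.8]), 50.8, np.float64(0.5))
top [215.5 220.1] 73 (array([539.2, 257.3]), 50.8, np.float64(0.2))
```

View pics/w8.png

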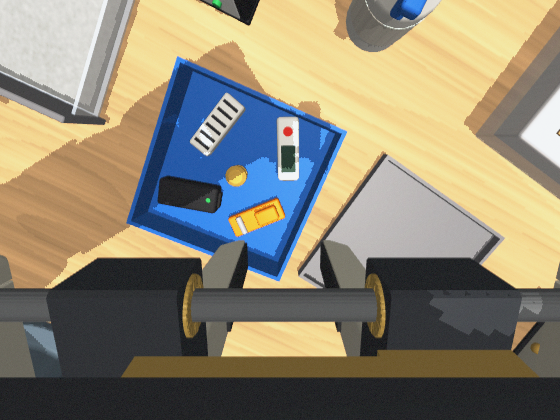

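Logger is now about (538,-185): it has shifted ~10 mm since the start, still screen up (288,145). Checking right finger's clearance to the crate wall (inner rim about (333,145)).

Run:
```python
from h import *
c=ctrl.calibration('wrist');im=cv2.imread('pics/w8.png')
y=np.radians(28);u=np.array([np.cos(y),np.sin(y)]);v=np.array([-np.sin(y),np.cos(y)])
L=np.array([538.3,-185.2])
def rel(p,z): d=onz(c,*p,z)[:2]-L; return (d@u).round(1),(d@v).round(1)
h=cv2.cvtColor(im,cv2.COLOR_BGR2HSV)
for row in (125,135,145,155): 
    r=im[row,295:345].astype(int).sum(1); print(row,[int(x) for x in r[::2]])
for p in [(338,145),(345,130)]: print(p,rel(p,55))
print('floor',rel((322,145),5),'knob',rel((236,172),33),'vent R',rel((243,103),25))
cv2.imwrite('pics/x.png',cv2.resize(im[90:200,200:360],None,fx=5,fy=5,interpolation=3))
```

```text
125 [737, 734, 337, 321, 318, 329, 320, 324, 326, 320, 298, 186, 158, 185, 258, 328, 319, 324, 484, 513, 447, 624, 625, 622, 630]
135 [737, 734, 340, 313, 325, 321, 320, 321, 325, 322, 318, 319, 326, 474, 486, 479, 320, 328, 327, 313, 152, 161, 153, 460, 475]
145 [713, 734, 340, 328, 314, 318, 318, 319, 314, 320, 315, 321, 320, 480, 322, 325, 312, 294, 168, 160, 169, 480, 482, 626, 624]
155 [603, 733, 341, 324, 315, 318, 317, 314, 312, 313, 308, 315, 311, 316, 318, 220, 150, 152, 161, 484, 475, 600, 615, 625, 625]
(338, 145) (np.float64(6.1), np.float64(-59.8))
(345, 130) (np.float64(23.4), np.float64(-67.3))
floor (np.float64(4.4), np.float64(-46.9)) knob (np.float64(-28.6), np.float64(66.2)) vent R (np.float64(56.2), np.float64(55.5))
```

View pics/x.png

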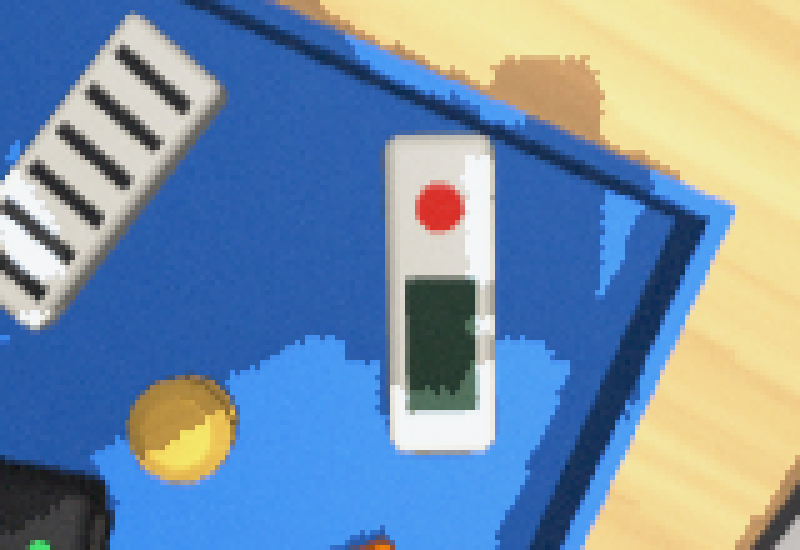

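Crop: logger free at all sides, right wall ~12 mm beyond the finger. Descending.

Request:
carry_out:
  linear:
    - [0.26, 0.11, -0.7]
    - [0.25, 0.11, -0.8]
    - [0.25, 0.1, -0.8]
    - [0, 0, -0.7]
    - [0, 0, -0.5]
    - [0, 0, -0.4]
    - [0, 0, -0.25]
    - [0, 0, -0.06]
    - [0, 0, 0]
  spin: [0, 0, 0, 0, 0, 0, 0, 0, 0]

```text
time: 27.2
position: [538.4, -186.2, 12.3]
ee_rot: [[0.883, 0.47, 0.001], [0.47, -0.883, -0.0], [0.0, 0.001, -1.0]]
ft_force: [-0.1, -0.1, 0.1]
opening: 42.0
grip_force: 0.0
```

Request:
carry_out:
  linear:
    - [0, 0, 0]
    - [0, 0, 0]
    - [0, 0, 0]
    - [0, 0, 0]
  spin: [0, 0, 0, 0]
  grip: 0
  squeeze: 20

```text
time: 27.7
position: [538.4, -186.4, 12.4]
ee_rot: [[0.883, 0.47, 0.001], [0.47, -0.883, -0.0], [0.001, 0.001, -1.0]]
ft_force: [-0.8, 0.3, 6.9]
opening: 27.7
grip_force: 19.9
```

Request:
carry_out:
  linear:
    - [0, 0, 0.3]
    - [0, 0, 0.6]
    - [0, 0, 0.8]
    - [0.01, 0.2, 0.6]
    - [0.01, 0.5, 0]
    - [0.01, 0.75, 0]
    - [0.01, 0.75, 0]
    - [0.01, 0.8, 0]
    - [0.01, 0.8, 0]
    - [0.01, 0.75, 0]
    - [0.01, 0.6, 0]
    - [0.01, 0.4, 0]
  spin: [0, 0, 0, 0, -0.06, -0.06, -0.06, -0.06, -0.06, -0.06, -0.06, -0.023]

```text
time: 29.2
position: [543.2, 148.4, 150.8]
ee_rot: [[0.999, 0.046, 0.001], [0.046, -0.999, 0.0], [0.001, -0.0, -1.0]]
ft_force: [-0.2, -0.1, -0.7]
opening: 27.5
grip_force: 19.9
```

Request:
carry_out:
  linear:
    - [0, 0, 0]
    - [0, 0, -0.4]
    - [0, 0, -0.7]
    - [0, 0, -0.5]
    - [0, 0, -0.3]
    - [0, 0, -0.1]
    - [0, 0, 0]
  spin: [0, 0, 0, 0, 0, 0, 0]

```text
time: 30.08
position: [543.8, 146.6, 30.3]
ee_rot: [[0.999, 0.046, 0.001], [0.046, -0.999, 0.0], [0.001, -0.0, -1.0]]
ft_force: [0.2, 0.1, -0.5]
opening: 28.5
grip_force: 19.9
```

Request:
carry_out:
  linear:
    - [0, 0, -0.03]
    - [0, 0, 0]
  spin: [0, 0]

```text
time: 30.32
position: [543.7, 146.8, 28.4]
ee_rot: [[0.999, 0.046, 0.001], [0.046, -0.999, 0.0], [0.001, -0.0, -1.0]]
ft_force: [-0.7, 0.3, -1.0]
opening: 27.5
grip_force: 19.9
```

Request:
carry_out:
  linear:
    - [0, 0, -0.02]
    - [0, 0, 0]
  spin: [0, 0]

```text
time: 30.58
position: [543.9, 146.9, 27.3]
ee_rot: [[0.999, 0.046, 0.001], [0.046, -0.999, 0.0], [0.001, -0.0, -1.0]]
ft_force: [-0.5, -0.7, 5.8]
opening: 27.8
grip_force: 19.9
```

Request:
carry_out:
  linear:
    - [0, 0, 0]
    - [0, 0, 0]
    - [0, 0, 0]
    - [0, 0, 0.3]
    - [0, 0, 0.7]
    - [0, 0, 0.8]
    - [-0.1, 0.1, 0.5]
    - [-0.6, 0.3, 0.3]
    - [-0.8, 0.3, 0]
    - [-0.8, 0.3, 0]
    - [-0.57, 0.2, 0]
    - [0, 0, 0]
  spin: [0, 0, 0, 0, 0, 0, 0, 0, 0, 0, 0, 0]
  grip: 0.45

```text
time: 32.08
position: [369.8, 219.3, 183.9]
ee_rot: [[0.999, 0.048, 0.001], [0.048, -0.999, 0.001], [0.001, -0.001, -1.0]]
ft_force: [0.6, -0.1, 0.7]
opening: 41.9
grip_force: 0.0
```

Run:
```python
from h import *
print(ctrl.state()['position'])
t,ct=snap('top'); w,c=snap('wrist'); s,cs=snap('scene')
cv2.imwrite('pics/m1.png',np.vstack([np.hstack([w[:270],]),np.hstack([cv2.resize(t[130:290,140:340],(280,224),interpolation=3),cv2.resize(s[190:350,240:440],(280,224),interpolation=3)])]))
```

```text
[369.78201274 219.33311277 183.8722493 ]
```

View pics/m1.png

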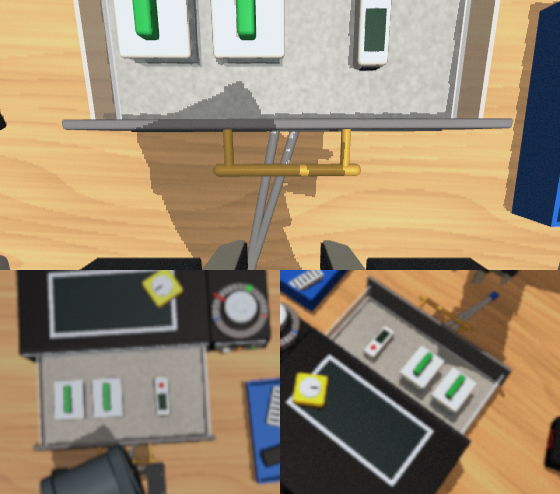

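All three objects stand in the drawer: boxes at (80,395) and (107,395) and logger screen up (162,395) in the mosaic, clear of walls. That is my last allowed picture; numbers from here. Pushing the drawer shut via the handle.

Request:
carry_out:
  linear:
    - [0, 0, -0.5]
    - [0, 0, -0.7]
    - [0, 0, -0.5]
    - [0, 0, -0.3]
    - [0, 0, -0.07]
    - [0, 0, 0]
    - [0, 0, 0]
  spin: [0, 0, 0, 0, 0, 0, 0]
  grip: 0

```text
time: 33.1
position: [371.9, 218.9, 59.2]
ee_rot: [[0.999, 0.045, 0.001], [0.045, -0.999, 0.001], [0.001, -0.001, -1.0]]
ft_force: [-0.4, 0.5, 0.9]
opening: 0.4
grip_force: 0.0
```

Request:
carry_out:
  linear:
    - [0.15, 0, 0]
    - [0.2, 0.01, 0]
    - [0.2, 0.01, 0]
    - [0.2, 0.01, 0]
    - [0.2, 0.01, 0]
    - [0.25, 0.01, 0]
    - [0.25, 0.01, 0]
    - [0.25, 0.01, 0]
    - [0.25, 0.01, 0]
    - [0.25, 0.01, 0]
    - [0, 0, 0]
  spin: [0, 0, 0, 0, 0, 0, 0, 0, 0, 0, 0]

```text
time: 34.48
position: [504.6, 224.1, 58.5]
ee_rot: [[0.999, 0.045, 0.001], [0.045, -0.999, 0.0], [0.001, -0.0, -1.0]]
ft_force: [-0.1, 0.2, -0.6]
opening: 0.4
grip_force: 0.0
```

Request:
carry_out:
  linear:
    - [0.2, 0.01, 0]
    - [0.25, 0.011, 0]
    - [0.25, 0.011, 0]
    - [0.2, 0.01, 0]
    - [0.15, 0.006, 0]
    - [0.1, 0.005, 0]
    - [0, 0, 0]
  spin: [0, 0, 0, 0, 0, 0, 0]

```text
time: 35.35
position: [572.8, 227.4, 58.7]
ee_rot: [[0.999, 0.046, 0.001], [0.046, -0.999, 0.0], [0.001, -0.0, -1.0]]
ft_force: [0.0, 0.7, -0.2]
opening: 0.4
grip_force: 0.0
```

Request:
carry_out:
  linear:
    - [0.05, 0, 0]
    - [0.05, 0, 0]
    - [0.05, 0, 0]
    - [0, 0, 0]
  spin: [0, 0, 0, 0]

```text
time: 35.85
position: [581.6, 227.3, 58.5]
ee_rot: [[0.999, 0.046, 0.001], [0.046, -0.999, -0.0], [0.001, 0.0, -1.0]]
ft_force: [-0.3, 0.8, -0.4]
opening: 0.4
grip_force: 0.0
```

Request:
carry_out:
  linear:
    - [0.05, 0, 0]
    - [0.05, 0, 0]
    - [0, 0, 0]
  spin: [0, 0, 0]

```text
time: 36.22
position: [582.1, 227.2, 58.4]
ee_rot: [[0.999, 0.046, -0.012], [0.046, -0.999, -0.002], [-0.012, 0.001, -1.0]]
ft_force: [-30.9, -0.7, 22.1]
opening: 0.4
grip_force: 15.4
```

Request:
carry_out:
  linear:
    - [0.04, 0, 0]
    - [0.03, 0, 0]
    - [0, 0, 0]
  spin: [0, 0, 0]

```text
time: 36.6
position: [582.2, 227.2, 58.4]
ee_rot: [[0.999, 0.046, -0.022], [0.046, -0.999, -0.003], [-0.022, 0.002, -1.0]]
ft_force: [-53.8, -1.5, 39.2]
opening: 0.5
grip_force: 27.2
```

Hard stop reached: drawer shut. Backing off and going to look at the wheel.

Request:
carry_out:
  linear:
    - [-0.3, 0, 0]
    - [-0.5, 0, 0]
    - [0, 0, 0.7]
    - [0, 0, 0.9]
    - [0, 0, 0.9]
    - [0, -0.2, 0.9]
    - [0.2, -0.6, 0.7]
    - [0.5, -0.8, 0.2]
    - [0.6, -0.8, 0]
    - [0.5, -0.8, 0]
    - [0.3, -0.5, 0]
    - [0.2, -0.27, 0]
  spin: [0, 0, 0, 0, 0, 0, 0, 0, 0, 0, 0, 0]
  grip: 0.9

```text
time: 38.1
position: [682.2, -13.0, 316.2]
ee_rot: [[0.999, 0.044, 0.0], [0.044, -0.999, -0.0], [0.0, 0.0, -1.0]]
ft_force: [-0.1, 0.1, 0.1]
opening: 83.6
grip_force: 0.0
```

Request:
carry_out:
  linear:
    - [0, 0, 0]
    - [0, 0, 0]
  spin: [0, 0]

```text
time: 38.35
position: [681.1, -10.2, 316.5]
ee_rot: [[0.999, 0.046, -0.0], [0.046, -0.999, 0.0], [-0.0, -0.0, -1.0]]
ft_force: [-0.6, 1.1, -0.2]
opening: 83.5
grip_force: 0.0
```

```bash
cat > wh.py <<'E'
from h import *
st=ctrl.state();print(st['position'].round(1),round(st['opening'],1),np.degrees(np.arctan2(st['ee_rot'][1,0],st['ee_rot'][0,0])).round(2),st['ft_force'].round(1))
im,c=snap('wrist','w%d.png'%(st['time']*100))
u,v=proj(c,(699,-11,178)); print('exp',u,v); x,y=int(u),int(v); roi=(max(x-90,0),max(y-90,0),min(x+90,559),min(y+110,262))
for nm,lo,hi,z in[('white',(0,0,150),(179,70,255),178),('green',(45,90,60),(85,255,255),143),('red',(170,120,80),(8,255,255),143)]:
    for b in blobs(im,lo,hi,roi,25)[:3]:
        e,r=cv2.minEnclosingCircle(b[3]); print(nm,b[0].round(1),b[1],np.round(e,1),round(r,1),onz(c,*b[0],z).round(1),onz(c,*e,z).round(1), np.round(b[2][1],1))
E
python3 wh.py
python3 - <<'E'
from h import *
c=ctrl.calibration('wrist')
im=ctrl.snapshot('top');ct=ctrl.calibration('top')
for col in (190,225,265): print([tuple(int(k) for k in im[r,col]) for r in range(180,212,2)])
E
```

```text
[681.1 -10.2 316.5] 83.5 2.64 [-0.6  1.1 -0.2]
exp 286.34698121457535 185.72474340869493
[(34, 33, 37), (36, 36, 38), (41, 41, 43), (48, 47, 49), (118, 116, 114), (79, 78, 77), (32, 35, 37), (74, 106, 125), (115, 164, 197), (115, 164, 202), (121, 171, 203), (122, 174, 202), (116, 166, 202), (115, 164, 202), (112, 159, 202), (113, 161, 201)]
[(40, 40, 42), (43, 44, 46), (45, 45, 46), (116, 112, 112), (77, 75, 75), (32, 34, 37), (77, 110, 135), (114, 163, 198), (111, 157, 201), (97, 146, 185), (80, 147, 188), (74, 123, 159), (107, 153, 193), (114, 161, 202), (111, 158, 202), (108, 155, 202)]
[(30, 30, 32), (40, 41, 43), (70, 73, 77), (43, 43, 45), (25, 27, 33), (56, 81, 108), (72, 103, 137), (67, 95, 128), (69, 98, 130), (72, 103, 135), (69, 98, 130), (68, 97, 128), (69, 98, 130), (68, 97, 128), (66, 95, 126), (69, 98, 131)]Traceback (most recent call last):
  File "wh.py", line 7, in <module>
    e,r=cv2.minEnclosingCircle(b[3]); print(nm,b[0].round(1),b[1],np.round(e,1),round(r,1),onz(c,*b[0],z).round(1),onz(c,*e,z).round(1), np.round(b[2][1],1))
        ~~~~~~~~~~~~~~~~~~~~~~^^^^^^
cv2.error: OpenCV(4.12.0) /io/opencv/modules/imgproc/src/shapedescr.cpp:201: error: (-215:Assertion failed) count >= 0 && (depth == CV_32F || depth == CV_32S) in function 'minEnclosingCircle'
```

```bash
sed -i 's/cv2.minEnclosingCircle(b\[3\])/cv2.minEnclosingCircle(b[3].astype(np.float32))/' wh.py; python3 wh.py
```

```text
[681.1  -9.9 316.8] 83.8 2.68 [ 0.3 -0.4 -0.5]
exp 286.6113028464643 185.71553448441117
white [285.7 183.5] 2697 [285.5 183.6] 29.6 [701.2 -10.  178. ] [701.1  -9.8 178. ] [58. 58.]
white [296.5 212.4] 763 [294.5 205. ] 36.2 [672.  -22.4 178. ] [679.6 -19.9 178. ] [25.  72.4]
white [325.4 168.2] 468 [325.  166.5] 23.3 [718.2 -48.3 178. ] [719.8 -47.8 178. ] [46.5 15.7]
green [304.9 138.9] 134 [304.9 138.5] 7.8 [744.8 -28.8 143. ] [745.2 -28.8 143. ] [10.3 12.5]
red [251.4 155.8] 150 [252.3 155. ] 13.7 [724.3  28.1 143. ] [725.2  27.3 143. ] [27.2  6. ]
```

Request:
carry_out:
  linear:
    - [-0.4, -0.3, 0]
    - [-0.4, -0.3, 0]
    - [0, 0, 0]
    - [0, 0, 0]
  spin: [0, 0, 0, 0]

```text
time: 39.0
position: [633.8, -46.2, 316.8]
ee_rot: [[0.999, 0.046, 0.001], [0.046, -0.999, 0.0], [0.001, -0.0, -1.0]]
ft_force: [-0.6, 0.1, -0.1]
opening: 83.5
grip_force: 0.0
```

```bash
python3 wh.py
```

```text
[633.8 -46.2 316.8] 83.5 2.65 [-0.6  0.1 -0.1]
exp 251.19329499004715 135.32830461023846
white [250.6 132.7] 3026 [250.5 132.5] 32.0 [701.4 -10.4 178. ] [701.6 -10.3 178. ] [61.3 61.7]
white [241.8  91.4] 676 [242.1  95. ] 29.0 [738.2  -1.6 178. ] [735.1  -1.9 178. ] [22.6 57.4]
white [290.2 110.8] 525 [291.5 110. ] 23.1 [723.1 -47.2 178. ] [723.9 -48.4 178. ] [46.1 17.9]
green [272.8  90.8] 147 [272.9  90.9] 8.1 [744.4 -28.9 143. ] [744.3 -29.  143. ] [10.7 13.4]
red [215.1 106.4] 133 [215.5 106.5] 12.3 [726.4  30.8 143. ] [726.3  30.4 143. ] [24.6  6. ]
red [297.3 146.3] 42 [297. 146.] 6.0 [689.5 -57.3 143. ] [689.7 -57.  143. ] [11.4  4.4]
```

Request:
carry_out:
  linear:
    - [0.3, 0.15, 0]
    - [0.3, 0.15, 0]
    - [0.3, 0.15, 0]
    - [0.22, 0.15, 0]
    - [0, 0, 0]
    - [0, 0, 0]
    - [0, 0, -0.5]
    - [0, 0, -0.6]
    - [0, 0, 0]
    - [0, 0, 0]
  spin: [0.1625, 0.1625, 0.1625, 0.1625, 0.1625, 0.1625, 0, 0, 0, 0]

```text
time: 40.3
position: [701.4, -10.5, 252.0]
ee_rot: [[0.522, 0.853, 0.002], [0.853, -0.522, -0.0], [0.001, 0.002, -1.0]]
ft_force: [-0.2, 0.2, -0.1]
opening: 83.8
grip_force: 0.0
```

```bash
python3 wh.py
```

```text
[701.4 -10.5 252. ] 83.8 58.51 [-0.2  0.2 -0.1]
exp 281.5067811438566 223.52126559670205
white [283.6 225.9] 5494 [283.  215.5] 56.4 [699.4 -13.6 178. ] [703.6  -5.9 178. ] [101.3  79.5]
white [326.5 183.1] 51 [327.  183.5] 6.9 [746.4  -1.3 178. ] [746.6  -1.8 178. ] [ 5.7 13.9]
white [294.  159.8] 37 [293.5 159.5] 7.6 [734.   27.5 178. ] [733.8  27.9 178. ] [ 2.3 15.3]
green [333.8 202.9] 173 [333.6 202.1] 8.9 [744.5 -28.  143. ] [744.7 -27.2 143. ] [13.  14.4]
red [283.3 163.2] 216 [283.5 162.9] 17.1 [724.   26.8 143. ] [724.3  26.9 143. ] [34.  6.]
```

Request:
carry_out:
  linear:
    - [0, 0, -0.5]
    - [0, 0, -0.6]
    - [0, 0, -0.35]
    - [0, 0, -0.2]
    - [0, 0, 0]
  spin: [0, 0, 0, 0, 0]

```text
time: 40.98
position: [700.9, -10.8, 151.9]
ee_rot: [[0.523, 0.853, 0.0], [0.853, -0.523, -0.0], [0.0, 0.0, -1.0]]
ft_force: [-0.8, 0.5, 0.4]
opening: 83.8
grip_force: 0.0
```

Request:
carry_out:
  linear:
    - [0, 0, 0]
    - [0, 0, 0]
    - [0, 0, 0]
    - [0, 0, 0]
  spin: [0, 0, 0, 0]
  grip: 0
  squeeze: 20

```text
time: 41.48
position: [700.3, -10.5, 152.1]
ee_rot: [[0.523, 0.853, -0.001], [0.853, -0.523, 0.0], [0.0, -0.001, -1.0]]
ft_force: [-6.1, 1.3, 5.1]
opening: 59.8
grip_force: 20.0
```

Request:
carry_out:
  linear:
    - [0, 0, 0]
    - [0, 0, 0]
    - [0, 0, 0]
    - [0, 0, 0]
    - [0, 0, 0]
    - [0, 0, 0]
    - [0, 0, 0]
    - [0, 0, 0]
    - [0, 0, 0]
    - [0, 0, 0]
    - [0, 0, 0]
    - [0, 0, 0]
  spin: [-0.14, -0.14, -0.14, -0.14, -0.14, -0.14, -0.14, -0.14, -0.14, -0.14, 0, 0]

```text
time: 42.98
position: [700.7, -11.5, 152.1]
ee_rot: [[0.93, -0.367, 0.0], [-0.367, -0.93, -0.001], [0.001, 0.001, -1.0]]
ft_force: [-4.3, -4.2, 5.0]
opening: 59.5
grip_force: 20.0
```

```bash
python3 wh.py
python3 - <<'E'
from h import *
c=ctrl.calibration('wrist');print(proj(c,(744.6,-28.9,143)))
E
```

```text
[700.7 -11.5 152.1] 59.5 -21.55 [-4.3 -4.2  5. ]
exp 286.47971126114635 277.9684426738069
white [283.6 243.5] 3686 [284.  259.5] 57.0 [716.4 -16.3 178. ] [708.6 -13.5 178. ] [ 43. 114.]
white [343.4 196.9] 72 [343.  196.5] 11.0 [727.4 -50.5 178. ] [727.7 -50.4 178. ] [ 3.5 21.9]
white [226.8 195. ] 71 [226. 195.] 10.6 [ 7.481e+02 -7.000e-01  1.780e+02] [ 7.483e+02 -3.000e-01  1.780e+02] [21.2  2.8]
red [284.9 195.7] 168 [285.5 196. ] 10.1 [731.4 -23.2 143. ] [731.1 -23.4 143. ] [ 9.2 18.5]
red [361.5 238. ] 130 [361.4 236.7] 10.7 [690.5 -56.4 143. ] [691.3 -56.5 143. ] [ 7.8 21.1]
[285.81092606 170.80657013]
```

Request:
carry_out:
  linear:
    - [0, 0, 0]
    - [0, 0, 0]
    - [0, 0, 0]
  spin: [-0.028, 0, 0]

```text
time: 43.4
position: [700.7, -11.5, 152.1]
ee_rot: [[0.919, -0.393, 0.0], [-0.393, -0.919, -0.001], [0.001, 0.001, -1.0]]
ft_force: [-2.7, -4.5, 5.8]
opening: 59.8
grip_force: 20.0
```

```bash
cat > pt.py <<'E'
from h import *
st=ctrl.state();print(st['position'].round(1),np.degrees(np.arctan2(st['ee_rot'][1,0],st['ee_rot'][0,0])).round(2),st['ft_force'].round(1))
im,c=snap('wrist'); A=np.array([701.2,-10.2])
h=cv2.cvtColor(im,cv2.COLOR_BGR2HSV)
u,v=proj(c,(744.6,-28.9,143)).astype(int)
for nm,m in[('g',cv2.inRange(h,(45,90,60),(85,255,255))),('r',cv2.inRange(h,(0,120,80),(8,255,255))|cv2.inRange(h,(170,120,80),(179,255,255)))]:
    p=np.argwhere(m[max(v-45,0):v+45,max(u-45,0):u+45])[:,::-1]+[max(u-45,0),max(v-45,0)]
    w=np.array([onz(c,*q,143)[:2] for q in p])-A; a=np.degrees(np.arctan2(w[:,1],w[:,0])); r=np.hypot(*w.T); k=(r>48)&(r<60)
    print(nm,len(p),'ang',a[k].min().round(1),a[k].max().round(1),np.median(a[k]).round(1),a[k].mean().round(1),'r',r.min().round(1),r.max().round(1))
E
python3 pt.py
```

```text
[700.7 -11.5 152.1] -23.15 [-2.7 -4.5  5.8]
g 232 ang -29.2 -17.0 -19.9 -21.4 r 40.9 54.7
r 463 ang -27.2 -21.9 -24.7 -24.6 r 27.4 57.9
```

Request:
carry_out:
  linear:
    - [0, 0, 0]
    - [0, 0, 0]
    - [0, 0, 0]
    - [0, 0, 0]
  spin: [0.024, 0, 0, 0]

```text
time: 43.95
position: [700.7, -11.5, 152.1]
ee_rot: [[0.929, -0.371, 0.0], [-0.37, -0.929, -0.001], [0.001, 0.001, -1.0]]
ft_force: [-3.5, -5.0, 6.0]
opening: 59.7
grip_force: 20.0
```

```bash
python3 pt.py
```

```text
[700.7 -11.5 152.1] -21.75 [-3.5 -5.   6. ]
g 242 ang -29.1 -16.9 -19.8 -22.7 r 40.9 55.1
r 469 ang -25.7 -20.5 -23.3 -23.2 r 27.4 57.8
```

Request:
carry_out:
  linear:
    - [0, 0, 0]
    - [0, 0, 0]
    - [0, 0, 0]
    - [0, 0, 0.3]
    - [0, 0, 0.6]
    - [0, 0, 0.8]
    - [-0.3, 0.13, 0.4]
    - [-0.3, 0.13, 0]
    - [0, 0, 0]
    - [0, 0, 0]
  spin: [0, 0, 0, 0, 0, 0, 0, 0, 0, 0]
  grip: 0.9

```text
time: 45.25
position: [665.1, 4.5, 277.8]
ee_rot: [[0.927, -0.374, 0.0], [-0.374, -0.927, -0.0], [0.0, -0.0, -1.0]]
ft_force: [-0.3, -0.6, -0.9]
opening: 83.8
grip_force: 0.0
```

```bash
python3 pt.py
```

```text
[665.1   4.5 277.8] -21.95 [-0.3 -0.6 -0.9]
g 90 ang -29.6 -17.5 -23.4 -23.4 r 41.1 53.9
r 174 ang -25.8 -20.8 -22.9 -23.1 r 29.3 58.0
```

Pointer at -23.1° against the green mark's middle at -23.5°, hand clear. Handing in.

```bash
python3 -c "
from cell import ctrl
print(ctrl.sign_off())"
```

```text
the job is handed in; nothing more can be done
None
```

I put both egg boxes and the logger (screen up) in the drawer, pushed it fully shut, then turned the wheel until its pointer stood within about half a degree of the green mark's middle, and handed the job in at about 45 s; no verdict came back.

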